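# Pack the sushi mould blocks on the dryer and hold its lever at the third click

### The arm

A 7-joint arm with a two-finger parallel gripper is mounted at the origin on the work surface. World frame = base frame: x ahead of the robot, y to its left, z up, the work surface at z = 0. Lengths are in m, angles in degrees, forces in N, time in s.
With the tool pointing down it reaches from about 0.4 to 0.875 m from the base axis. Payload 6.5 kg.
Tool frame: the origin (TCP) lies at the very end of the fingers, on their centre line; the grasp point (between the pads) lies behind it (env.tcp_to_grasp is the z of the grasp point in the tool frame, in m); z points along the fingers, y is the line along which they close (so a half turn about z gives the same grasp; the last joint's range is limited). The gripper opens to 88 mm and grips with 3 to 60 N. Pads are 18 mm wide; open, the fingers measure 123 mm over their backs; the gripper's body (75 mm by 187 mm) begins 45 mm behind the grasp point.
Start: joints at [-71.803, 30.733, -0.252, 88.115, 0.149, 61.152, -4.079], TCP at [0.243, 0.603, 0.239] pointing down, gripper open.
Joint ranges: [-154.64, 154.64], [-21.42, 123.67], [-72.66, 72.17], [13.99, 137.28], [-74.86, 254.86], [10.95, 109.41], [-158.01, 158.01]. Speed limits (degrees/s): [136.94, 136.94, 180, 180, 180, 180, 180].

### API

Orientations are given as [roll, pitch, yaw] about the fixed x, y, z axes, in that order (R = Rz(yaw) Ry(pitch) Rx(roll)).
In Python, from cell import status, cams, env, spotter gives the robot as it stands.
- The arm moves only by the shell command python3 -m inch 'ROWS' [OPENING]. ROWS is JSON, one flat list of numbers, 4 for each row, row after row: the shift along the tool's x, y, z in m, then the turn about the tool's z in rad. In form: [tx, ty, tz, yaw, tx, ty, tz, yaw, ...]. A call has 1 to 10 rows; each row shifts and turns the commanded pose from where the row before left it, along the tool's axes as they then stand; what a row does not reach is not made up. A row lasts 1/12 s, in which the tool goes at most 41.7 mm and 7.16 degrees, less where a joint would pass 70% of its speed; a pose out of reach is approached as far as the arm can. A call with a gripper value outside its range is refused whole. OPENING is the finger opening in m, from 0 to 0.0881, set as the call begins (- or left out, the last holds). The fingers move at their own pace and stop on an object; the grip force is fixed at half the most. Time passes only in rows, so rows that do not move let the fingers close. It gives the time, the measured TCP pose, the force, the opening and the grip force at its end, in the units of the state.
- status.get_obs(): the state, without advancing time (a new reading comes with each control period).
- cams.snapshot(name): name is "scene" or "side" or "wrist"; returns (picture, depth): 384x512x3 uint8, blue, green, red; 384x512 float32, m along the optical axis (not along the pixel's ray), 0 where there is no reading.
- cams.camera_info(name): a dict with "camera_matrix" (3x3 intrinsics, pixels), "dist_coeffs" ([k1, k2, p1, p2, k3] as OpenCV has them; the pictures are not rectified), "origin" and "orientation" of the camera in the world; the wrist camera has in their place "mount" (4x4, takes a point from camera to tool coordinates, whose origin is the TCP and whose axes are the flange's). Camera axes: x right, y down, z forward; pixel columns grow to the right and rows downward; lengths in m; the calibration is good to about 2 mm. A picture is of the moment at which its call begins: read the wrist's pose just before it. camera_info takes no time and is no camera call.
- env.sign_off(): hands the job in; it is judged then, once.
Trained networks look in the newest picture that a camera, given by its name, has taken for a name from the list of things; names that differ only in an ending like _2 or _b are one class to them, and where a whole thing is asked for, a point or a joint stands for the part that bears it (a point fixed in the world has none). Each returns a list of dicts, best first, with "confidence" (0 to 1); they miss things now and then, are a little off and sometimes report something else, mostly with a low value. They report only what shows in the picture. A call takes as long as a camera call. They do not tell look-alikes from the thing itself.
- spotter.boxes_of(name, camera): "location" ([x, y, z] in m, in world coordinates, good to about 4 mm: the middle of the surface that is visible of it).
The state is a dict: "t": time; "joint_pos": joint angles; "qvel": joint speeds; "tau": joint torques, N m; "tcp_pos": TCP position; "tcp_rot": TCP orientation; "force": force on the tool from outside, world axes, zero at the start; "moment": the same for the moment, N m; "opening": opening from 0.0 (shut) to 1.0 (fully open); "grip_force": force on a finger pad.
Only numpy, scipy, OpenCV 4.12 (cv2) and the standard library are available. Lean on these libraries where they do the work, as an engineer would, in place of code of your own. Each camera call takes 0.05 s, during which the arm holds its last target. There are 200 camera calls.

### The job

Dry the sushi mould set: pack the square block and the round block, knobs up, flat on the floor of the square mould on the dryer, side by side next to the long block that is already in it. Then press the dryer's lever down with the fingertips, past its first two clicks to the third at the bottom, and keep it there: it springs back when let go, so finish while still holding it down. Leave the long block, the dish, the ladle and the pepper mill where they are.

Things in the scene. Friction and masses are not known exactly. Their poses are not given: they have to be found in the camera images.
- dryer: fixed grey dryer, base 170 (x) x 270 (y) x 40 mm high; origin under its centre, its front (lever, grille) at -x, y to its left, z up. The mould is clipped on its left part, centred at y = +0.055. On the right stands the lever tower, 100 x 70 mm, 113 mm high, from x = -0.085 to 0.015 and y = -0.125 to -0.055
- mould_floor (a point): centre of the inner floor of the square white sushi mould, an open box fixed on the dryer, 44 mm above the worktop; axes as the dryer's. Inside 107 x 107 mm, walls 3.5 mm, rims 26.5 mm above the floor. The long block fills its +x half; the two blocks go in the free strip (56 x 107 mm) along the -x wall: centres at x = -0.0255, y = +0.027 and -0.027, either way round, square to the mould
- square_knob (a point): grip point of the plain wooden square block: foot 50 x 50 mm, 30 mm high, lower edges chamfered 5 mm, with a square knob 22 x 22 mm (sides parallel to the foot's) from 30 to 73 mm above the underside. The point is on the block's upright axis, 54 mm above its underside, axes along the sides. 60 to 130 g. Stands on the acacia board (top 18 mm above the worktop)
- round_knob (a point): grip point on the plain wooden round block: foot 50 mm in diameter, 30 mm high, lower edge chamfered 5 mm, with a round knob 22 mm in diameter on top, from 30 to 73 mm above the underside. The point is on the block's vertical axis, 54 mm above its underside, z up. 55 to 115 g. It stands upright on the acacia board
- long_mid (a point): centre of the long wooden block, 50 (x) x 100 (y) x 30 mm high with a low 7 mm ridge on top, already lying in the +x half of the mould; loose, to be left there. The point is 15 mm above its underside
- blast_lever (a joint): travel of the dryer's lever, m: 0 at rest at the top, growing as it is pressed straight down. Clicks at 0.010, 0.020 and 0.030, then a hard stop at 0.0325. A spring pushes it up, about 6 N at the top and 10 N at the third click; the clicks add and take 3.5 N, so it needs 12.5 N at most (at 0.0225) and yields to 6 N at 0.0275. It springs back from every click by itself
- lever_top (a point): centre of the top face of the lever's black tab, which sticks out 40 mm to the front (-x) of the lever tower; tab 40 (x) x 36 (y) x 12 mm thick, top 110 mm above the worktop at rest; pressed straight down from above. The tower's face is 21 mm behind this point (+x), its top 3 mm above the resting tab. The point moves with the lever, axes as the dryer's
- dish: small navy ceramic dish, 80 mm across, 28 mm high, on the board; origin under its centre. Leave it
- ladle: stainless steel ladle, about 245 mm long and 30 mm high, lying on the board; origin under its bowl, handle along its +x. Leave it
- pepper_mill: wooden pepper mill, 48 mm across, 140 mm high, at the right; origin under its centre. Leave it
Not all that is in view belongs to the job. Leave any blue look-alike of the part that bears square_knob alone.

How it is judged:
By the outcome, as a careful person would: the job done as asked, in the order asked, and still so for the second after the job is handed in, while the arm keeps its last pose, push and grip.
It also fails if it takes over 64 s, if anything falls off the work surface, if the arm or the gripper's body presses on something with over 40 N, if the wrist force passes 120 N, or if a joint passes its speed limit or range.

## Working session

There is one attempt and no reset: what is moved stays moved. The work goes in short steps, Python scripts to look and compute and a shell command to move; the robot and the scene stay as the last step left them, time stands still between calls to the robot, and variables do not carry over. Pictures are saved under pics/ and viewed, at most 10 in all, crops included, and the job is handed in when it is done.

```bash
ls; mkdir -p pics
cat > h.py <<'E'
import numpy as np, cv2
from scipy.spatial.transform import Rotation as R
from cell import status, cams, env, spotter
def pose(cam, obs=None):
    ci=cams.camera_info(cam)
    K=np.array(ci["camera_matrix"]);D=np.array(ci["dist_coeffs"])
    if cam=="wrist":
        o=obs or status.get_obs(); M=np.array(ci["mount"])
        Rt=R.from_euler('xyz',o["tcp_rot"],degrees=True).as_matrix()
        return K,D,Rt@M[:3,:3],Rt@M[:3,3]+np.array(o["tcp_pos"])
    return K,D,R.from_euler('xyz',ci["orientation"],degrees=True).as_matrix(),np.array(ci["origin"])
def cloud(cam,depth,P):
    K,D,Rc,t=P
    h,w=depth.shape
    uv=np.stack(np.meshgrid(np.arange(w),np.arange(h)),-1).reshape(-1,1,2).astype(float)
    n=cv2.undistortPoints(uv,K,D).reshape(h,w,2)
    p=np.concatenate([n,np.ones((h,w,1))],-1)*depth[...,None]
    X=p@Rc.T+t
    X[depth<=0]=np.nan
    return X
def snap(cam,name=None):
    o=status.get_obs(); im,d=cams.snapshot(cam)
    P=pose(cam,o); X=cloud(cam,d,P)
    if name: cv2.imwrite(f'pics/{name}.png',im); np.savez(f'pics/{name}.npz',im=im,X=X,K=P[0],D=P[1],R=P[2],t=P[3])
    return im,X,P
def px(P,x):
    K,D,Rc,t=P
    rv=cv2.Rodrigues(Rc.T)[0]
    return cv2.projectPoints(np.array(x,float).reshape(-1,1,3),rv,-Rc.T@t,K,D)[0].reshape(-1,2)
E
python3 - <<'E'
from h import *
np.set_printoptions(precision=4,suppress=True)
print(cams.camera_info("scene"));print(cams.camera_info("wrist"));print(env.tcp_to_grasp,status.get_obs())
for c in("scene","side"):
    im,X,P=snap(c,c)
    for n in("dryer","square_knob","round_knob","long_mid","lever_top","blast_lever","dish","ladle","pepper_mill"):
        r=spotter.boxes_of(n,c)
        print(c,n,[(np.round(q["location"],3).tolist(),round(q["confidence"],2),px(P,q["location"])[0].astype(int).tolist()) for q in r])
a=cv2.imread('pics/scene.png');b=cv2.imread('pics/side.png')
cv2.imwrite('pics/both.png',cv2.resize(np.vstack([a,b]),None,fx=.78,fy=.78))
E
```

```text
pics
{'camera_matrix': array([[412.8416,   0.    , 254.7376],
       [  0.    , 412.8416, 194.7123],
       [  0.    ,   0.    ,   1.    ]]), 'dist_coeffs': array([-0.1467,  0.    ,  0.    ,  0.    ,  0.    ]), 'origin': array([1.092 , 0.5878, 1.0577]), 'orientation': array([-140.834 ,   -0.6579,  142.4904])}
{'camera_matrix': array([[343.5458,   0.    , 255.612 ],
       [  0.    , 343.5458, 185.7317],
       [  0.    ,   0.    ,   1.    ]]), 'dist_coeffs': array([-0.0725,  0.    ,  0.    ,  0.    ,  0.    ]), 'mount': array([[-0.001 , -0.9658, -0.2594,  0.0669],
       [ 1.    , -0.0011,  0.0002,  0.0003],
       [-0.0005, -0.2594,  0.9658, -0.1449],
       [ 0.    ,  0.    ,  0.    ,  1.    ]])}
-0.0187 {'t': 0.0, 'joint_pos': array([-71.8037,  30.7761,  -0.2533,  88.1692,   0.1486,  61.1515,
        -4.0782]), 'qvel': array([ 0.094 ,  0.0361,  0.0359,  0.0089, -0.1119, -0.069 ,  0.0037]), 'tau': array([ -0.0002, -57.0984,   0.9908, -25.1598,  -0.0563,   0.018 ,
         0.0002]), 'tcp_pos': array([0.2432, 0.6021, 0.2379]), 'tcp_rot': array([-179.9038,    0.0073,  158.0151]), 'for
[... 701 characters left out ...]
per_mill [([0.452, -0.436, 0.084], 0.72, [220, 108])]
side dryer [([0.526, -0.238, 0.047], 0.76, [256, 262]), ([0.452, -0.25, 0.108], 0.67, [228, 256])]
side square_knob [([0.605, 0.197, 0.049], 0.74, [231, 164]), ([0.56, 0.08, 0.028], 0.7, [229, 192]), ([0.76, 0.213, 0.03], 0.54, [271, 157])]
side round_knob [([0.459, 0.209, 0.044], 0.49, [189, 172])]
side long_mid [([0.571, -0.092, 0.069], 0.94, [252, 214])]
side lever_top [([0.457, -0.25, 0.111], 0.77, [230, 255])]
side blast_lever [([0.46, -0.25, 0.105], 0.83, [231, 256])]
side dish [([0.592, 0.358, 0.04], 0.8, [214, 144])]
side ladle [([0.433, 0.417, 0.03], 0.71, [170, 147])]
side pepper_mill [([0.433, -0.464, 0.107], 0.63, [254, 339])]
```

Run:
```python
import cv2,numpy as np
a=cv2.imread('pics/scene.png')[70:340,180:450]
b=cv2.imread('pics/side.png')[120:390,120:390]
cv2.imwrite('pics/v1.png',cv2.resize(np.hstack([a,b]),(800,400),interpolation=cv2.INTER_CUBIC))
```

```text
Traceback (most recent call last):
ValueError: all the input array dimensions except for the concatenation axis must match exactly, but along dimension 0, the array at index 0 has size 270 and the array at index 1 has size 264
```

Run:
```python
import cv2,numpy as np
a=cv2.imread('pics/scene.png')[75:335,180:440]
b=cv2.imread('pics/side.png')[120:380,120:380]
cv2.imwrite('pics/v1.png',cv2.resize(np.hstack([a,b]),(800,400),interpolation=cv2.INTER_CUBIC))
```

```text
(no output)
```

View pics/v1.png

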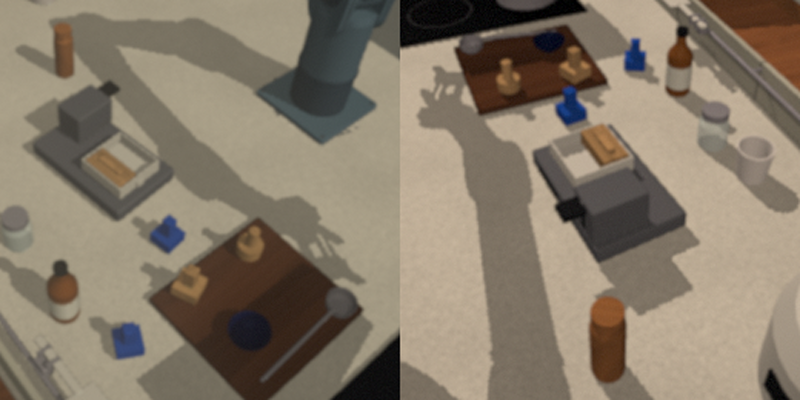

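The wooden square block is at scene px (302,259) and the round one at (342,233), both on the board. There are two blue look-alikes off the board, at (289,229) and (262,299), which I leave alone. The knobs match the description: square on the plain wooden block, round on the other. I'm moving to a wrist view over the board to confirm.

```bash
python3 -m inch '[-0.0305,-0.018,-0.0043,0,-0.0305,-0.018,-0.0043,0,-0.0305,-0.018,-0.0043,0,-0.0305,-0.018,-0.0043,0,-0.0305,-0.018,-0.0043,0,-0.0305,-0.018,-0.0043,0,-0.0305,-0.018,-0.0043,0,-0.0305,-0.018,-0.0043,0,-0.0305,-0.018,-0.0043,0,-0.0305,-0.018,-0.0043,0]' && python3 -m inch '[-0.0305,-0.018,-0.0043,0,-0.0305,-0.018,-0.0043,0,-0.0305,-0.018,-0.0043,0,-0.0305,-0.018,-0.0043,0,0,0,0,0,0,0,0,0]'
cat > dry.py <<'E'
from h import *
# fit dryer from clouds of given saved views
def fit(names):
    for n in names:
        X=np.load(f'pics/{n}.npz')['X'].reshape(-1,3)
        X=X[np.isfinite(X).all(1)]
        X=X[(np.hypot(X[:,0]-.55,X[:,1]+.14)<.22)]
        for lo,hi,t in((.032,.047,'base'),(.107,.12,'tower/tab'),(.066,.0745,'rim')):
            Q=X[(X[:,2]>lo)&(X[:,2]<hi)]
            if len(Q)<20: continue
            r=cv2.minAreaRect((Q[:,:2]*1000).astype(np.float32)); print(n,t,len(Q),np.round(r[0],1),np.round(r[1],1),round(r[2],2),'z',np.round(np.median(Q[:,2]),4))
E
python3 - <<'E'
from h import *
from dry import fit
fit(['scene','side'])
o=status.get_obs();print(o["t"],o["tcp_pos"],o["tcp_rot"],o["joint_pos"])
im,X,P=snap('wrist','w1')
for n in("square_knob","round_knob"):
    r=spotter.boxes_of(n,"wrist")
    print(n,[(np.round(q["location"],3).tolist(),round(q["confidence"],2),px(P,q["location"])[0].astype(int).tolist()) for q in r])
E
```

```text
t: 1.83
tcp_pos: [0.4597, 0.3201, 0.2822]
tcp_rot: [180.0, 0.0, 158.0]
force: [0.8, 0.6, -0.1]
opening: 1.002
grip_force: 0.0
t: 2.33
tcp_pos: [0.5463, 0.2069, 0.2992]
tcp_rot: [-180.0, 0.1, 157.7]
force: [-0.6, 0.4, 0.9]
opening: 0.999
grip_force: 0.0
scene base 1799 [ 548.7 -103.8] [173.1 353.5] 7.06 z 0.0423
scene tower/tab 573 [ 509.1 -239.2] [145.   74.6] 6.48 z 0.1151
scene rim 392 [547.4 -91.5] [339.5 128.4] 87.41 z 0.0711
side base 1854 [ 545.9 -101.5] [170.7 356.9] 7.24 z 0.04
side tower/tab 1111 [ 507.2 -239.6] [140.   70.2] 7.23 z 0.1121
side rim 673 [544.5 -99.9] [358.4 128.6] 88.94 z 0.0709
2.3333 [0.54627521 0.20689142 0.29921061] [-1.79998600e+02  6.04337525e-02  1.57743345e+02] [-32.14993147  20.88733733   9.13687292  95.12407201  -3.55504645
  64.23322347  45.68371721]
square_knob [([0.747, 0.225, 0.018], 0.74, [321, 276]), ([0.561, 0.101, 0.027], 0.66, [182, 191]), ([0.608, 0.212, 0.048], 0.6, [278, 198])]
round_knob [([0.464, 0.213, 0.05], 0.78, [232, 83])]
```

View pics/w1.png

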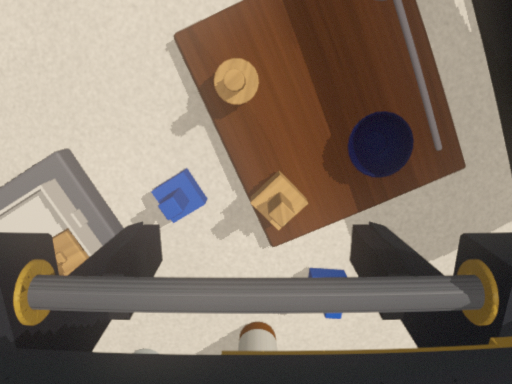

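Confirmed in the wrist view: the wooden square block is at (278,200) with its knob on the board, and the round one at (236,82). The blue ones at (180,195) and (328,290) are off the board. Fitting geometry.

```bash
cat > blk.py <<'E'
from h import *
def blocks(name,c,zb):
    X=np.load(f'pics/{name}.npz')['X'].reshape(-1,3); X=X[np.isfinite(X).all(1)]
    X=X[np.hypot(X[:,0]-c[0],X[:,1]-c[1])<.045]
    for lo,hi,t in((.024,.036,'foot'),(.067,.08,'knob')):
        Q=X[(X[:,2]>zb+lo)&(X[:,2]<zb+hi)]
        if len(Q)<8: print(t,len(Q));continue
        q=(Q[:,:2]*1000).astype(np.float32); r=cv2.minAreaRect(q); cc=cv2.minEnclosingCircle(q)
        print(name,t,len(Q),'rect',np.round(r[0],1),np.round(r[1],1),round(r[2],1),'circ',np.round(cc[0],1),round(cc[1],1),'mean',np.round(q.mean(0),1),'z',round(float(np.median(Q[:,2])),4))
E
python3 - <<'E'
from blk import *
for c in((.61,.208),(.465,.216)):
    for n in('w1','scene','side'): blocks(n,c,.018)
E
```

```text
w1 foot 1065 rect [613.7 210.2] [50.7 50.4] 22.1 circ [613.5 209.8] 34.7 mean [607.2 211.3] z 0.0468
w1 knob 395 rect [613.3 210.4] [22.2 21.8] 21.2 circ [613.4 209.9] 14.3 mean [612.6 210.3] z 0.0896
scene foot 215 rect [615.9 208.9] [51.5 51.1] 22.4 circ [615.7 208.9] 35.3 mean [620.1 213.2] z 0.0485
scene knob 67 rect [615. 209.] [22.5 23.1] 27.6 circ [615.5 207.9] 14.8 mean [616.1 209.5] z 0.0917
side foot 105 rect [613.7 206.5] [52.1 54.7] 26.0 circ [614.  208.1] 34.5 mean [610.5 199.3] z 0.0465
side knob 29 rect [612.8 206.1] [21.9 23.8] 24.6 circ [612.3 205. ] 13.2 mean [612.7 205. ] z 0.0896
w1 foot 1215 rect [464.2 217.4] [49.2 48.8] 66.8 circ [463.4 217.3] 25.3 mean [464.1 217.8] z 0.0469
w1 knob 385 rect [463.4 217.5] [21.  20.3] 67.5 circ [463.2 217.5] 11.2 mean [463.5 217.5] z 0.0897
scene foot 142 rect [467.4 217.4] [46.1 47.1] 32.3 circ [465.9 216.1] 25.5 mean [470.  219.6] z 0.049
scene knob 39 rect [463.3 216.6] [22.2 18.3] 8.0 circ [463.2 216.8] 12.8 mean [465.8 216.3] z 0.0918
side foot 86 rect [463.1 213.2] [47.8 48. ] 87.2 circ [464.3 214.4] 26.8 mean [461.8 208.1] z 0.0466
side knob 24 rect [463.9 213.5] [19.4 16.4] 76.7 circ [462.6 214.5] 10.9 mean [462.8 212.5] z 0.0892
```

```bash
cat > go.py <<'E'
import sys
from h import *
def go(x,y,z,yaw):
    o=status.get_obs(); Rt=R.from_euler('xyz',o["tcp_rot"],degrees=True)
    cur=o["tcp_rot"][2]; d=(yaw-cur+180)%360-180
    Rn=R.from_euler('xyz',[180,0,cur+d],degrees=True).as_matrix()
    D=np.array([x,y,z])-o["tcp_pos"]
    print('t',round(o["t"],2),'tcp',np.round(o["tcp_pos"],4),np.round(o["tcp_rot"],2),'open',round(o["opening"]*88.1,1),'F',np.round(o["force"],1))
    print('shift before turn',np.round(Rt.as_matrix().T@D,4),'after turn',np.round(Rn.T@D,4),'turn rad',round(-np.deg2rad(d),4))
if __name__=='__main__': go(*map(float,sys.argv[1:5]))
E
python3 -m inch '[0,0,0,-0.111,0,0,0,-0.111,0,0,0,-0.111,0,0,0,-0.111,0,0,0,-0.111,0,0,0,-0.111,0,0,0,-0.111]' 0.06 && python3 -m inch '[-0.016,-0.0056,0.032,0,-0.016,-0.0056,0.032,0,-0.016,-0.0056,0.032,0,-0.016,-0.0056,0.032,0,0,0,0,0,0,0,0,0]'
python3 - <<'E'
from blk import *
from go import go
snap('wrist','w2'); blocks('w2',(.6137,.2102),.018)
go(.6137,.2102,.053,202)
E
```

```text
t: 3.07
tcp_pos: [0.5439, 0.211, 0.2988]
tcp_rot: [180.0, -0.0, -157.0]
force: [0.4, -0.7, -0.9]
opening: 0.679
grip_force: 0.0
t: 3.57
tcp_pos: [0.6108, 0.214, 0.169]
tcp_rot: [180.0, -0.3, -157.4]
force: [-0.8, -0.0, 0.6]
opening: 0.682
grip_force: 0.0
w2 foot 2559 rect [614.  209.9] [50.4 50.2] 22.4 circ [613.8 209.9] 34.9 mean [609.  208.2] z 0.0468
w2 knob 1002 rect [613.7 209.8] [21.9 21.5] 22.6 circ [613.8 209.9] 14.4 mean [613.1 209.6] z 0.0897
t 3.62 tcp [0.6118 0.2144 0.1713] [ 1.7996e+02 -4.0000e-02 -1.5736e+02] open 59.9 F [-0.1  0.1  0.6]
shift before turn [-0.0003 -0.0047  0.1183] after turn [-0.0002 -0.0046  0.1183] turn rad 0.0111
```

```bash
python3 -m inch '[0,-0.0046,0.02,0,0,0,0.032,0,0,0,0.032,0,0,0,0.02,0,0,0,0.012,0,0,0,0,0,0,0,0,0]' && python3 -c "from go import go;go(.6138,.2099,.0545,202.5)"
```

```text
t: 4.2
tcp_pos: [0.6151, 0.2097, 0.0569]
tcp_rot: [180.0, 0.1, -157.4]
force: [0.5, 0.7, 1.0]
opening: 0.679
grip_force: 0.0
t 4.2 tcp [0.6151 0.2097 0.0569] [ 1.7999e+02  1.3000e-01 -1.5743e+02] open 59.8 F [0.5 0.7 1. ]
shift before turn [0.0011 0.0007 0.0024] after turn [0.0011 0.0007 0.0024] turn rad 0.0012
```

```bash
python3 -m inch '[0,0,0.002,0,0,0,0,0,0,0,0,0,0,0,0,0,0,0,0,0,0,0,0,0,0,0,0,0,0,0,0,0]' 0.0 && python3 -m inch '[0,0,-0.015,0,0,0,-0.03,0,0,0,-0.035,0,0,0,-0.035,0,0,0,-0.035,0,0,0,0,0]' && python3 -c "from go import go;go(.5438,-.0889,.22,187.15)"
```

```text
t: 4.87
tcp_pos: [0.6146, 0.2088, 0.0532]
tcp_rot: [180.0, 0.0, -157.5]
force: [-0.6, 0.1, 2.9]
opening: 0.249
grip_force: 30.0
t: 5.37
tcp_pos: [0.6185, 0.21, 0.2117]
tcp_rot: [-180.0, 0.7, -157.5]
force: [1.7, 0.5, 0.5]
opening: 0.249
grip_force: 30.0
t 5.37 tcp [0.6185 0.21   0.2117] [-179.99    0.72 -157.5 ] open 21.9 F [1.7 0.5 0.5]
shift before turn [ 0.1833 -0.2476 -0.0106] after turn [ 0.1113 -0.2873 -0.0083] turn rad 0.268
```

```bash
python3 -m inch '[0,0,0,0.0893,0,0,0,0.0893,0,0,0,0.0893]' && python3 -m inch '[0.0068,-0.016,-0.0022,0,0.0068,-0.032,-0.0022,0,0.0068,-0.032,-0.0022,0,0.0068,-0.032,-0.0022,0,0.0068,-0.032,-0.0022,0,0.0068,-0.032,-0.0022,0,0.0068,-0.032,-0.0022,0,0.0068,-0.032,-0.0022,0,0.0068,-0.032,-0.0022,0,0,-0.016,0,0]' &&  python3 -m inch '[0,0,0,0,0,0,0,0]'
python3 - <<'E'
from dry import *
from go import go
im,X,P=snap('wrist','w3'); fit(['w3'])
cv2.imwrite('pics/w3.png',im)
go(.594,-.083,.23,187.15)
E
```

```text
t: 5.62
tcp_pos: [0.6142, 0.2086, 0.2035]
tcp_rot: [180.0, 0.0, -173.1]
force: [-0.7, 0.5, -1.7]
opening: 0.246
grip_force: 30.0
t: 6.45
tcp_pos: [0.5883, -0.0903, 0.2236]
tcp_rot: [-179.9, -0.0, -173.1]
force: [0.7, -0.8, -0.9]
opening: 0.244
grip_force: 30.0
t: 6.62
tcp_pos: [0.5894, -0.0855, 0.223]
tcp_rot: [180.0, -0.0, -172.9]
force: [0.1, 0.7, -0.1]
opening: 0.246
grip_force: 30.0
w3 base 28214 [545.9 -99.7] [170.3 353.2] 7.25 z 0.0391
w3 tower/tab 12723 [ 525.  -234.9] [106.1  70.9] 7.09 z 0.1116
w3 rim 7129 [545.8 -65.1] [290.1 129.9] 87.79 z 0.0718
t 6.67 tcp [ 0.5896 -0.0838  0.2228] [ 1.7995e+02 -1.0000e-02 -1.7281e+02] open 21.9 F [ 0.5  0.3 -0.7]
shift before turn [-0.0045  0.0002 -0.0072] after turn [-0.0045  0.0002 -0.0072] turn rad 0.0008
```

View pics/w3.png

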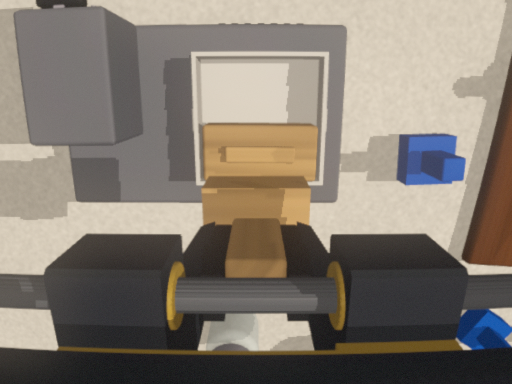

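The view shows the empty strip at (255,90), the long block at (258,155), and the held square block at (255,200), sitting square.

Run:
```python
from h import *
X=np.load('pics/w3.npz')['X'];v,u=np.mgrid[:384,:512]
yaw=7.15; c=np.array([.5438,-.0889])
Y=X.copy(); Y[...,:2]=(X[...,:2]-c)@np.array([[np.cos(np.deg2rad(yaw)),-np.sin(np.deg2rad(yaw))],[np.sin(np.deg2rad(yaw)),np.cos(np.deg2rad(yaw))]])
m=(v>40)&(v<230)&(u>180)&(u<340)
def st(s,n):
    q=Y[m&s]; 
    if len(q)>20: print(n,len(q),'x',np.round(np.percentile(q[:,0],[1,50,99])*1000,1),'y',np.round(np.percentile(q[:,1],[1,50,99])*1000,1),'z',round(float(np.median(q[:,2])),4))
z=Y[...,2];x=Y[...,0];y=Y[...,1]
st((z>.039)&(z<.047)&(abs(y)<.05)&(x<.02)&(x>-.052),'floor')
rim=(z>.066)&(z<.0725)
st(rim&(abs(y)<.045)&(x<-.045),'rim -x'); st(rim&(abs(x+.02)<.025)&(y>.045),'rim +y'); st(rim&(abs(x+.02)<.025)&(y<-.045),'rim -y')
st(rim&(abs(y)<.045)&(x>.045)&(x<.065),'rim +x')
st((z>.069)&(z<.076)&(abs(y)<.052)&(x<.052)&(x>-.03),'long top')
st((z>.076)&(z<.085)&(abs(y)<.06)&(x>-.03)&(x<.06),'ridge')
# yaw from rims
for s,n,ax in((rim&(abs(x+.02)<.03)&(y>.045)&(y<.065)&m,'+y',0),(rim&(abs(x+.02)<.03)&(y<-.045)&(y>-.065)&m,'-y',0),(rim&(abs(y)<.04)&(x<-.045)&(x>-.065)&m,'-x',1)):
    q=Y[s]; p=np.polyfit(q[:,ax],q[:,1-ax],1); print(n,'slope deg',round(np.rad2deg(p[0]),2))
```

```text
floor 6884 x [-51.7 -24.5   3.8] y [-49.    0.7  49.1] z 0.0424
rim -x 536 x [-55.  -53.2 -51.6] y [-44.   -0.2  43.9] z 0.0688
rim +y 279 x [-44.6 -20.2   4.3] y [54.9 56.8 59.1] z 0.0688
rim -y 291 x [-44.8 -20.4   4.9] y [-55.5 -53.1 -46.7] z 0.0688
rim +x 313 x [45.  46.9 52.7] y [-44.7   2.2  44.7] z 0.0719
long top 4756 x [ 4.2 21.9 49. ] y [-47.5   1.3  50.6] z 0.0722
ridge 1135 x [22.2 28.9 35.9] y [-27.6   1.3  31. ] z 0.0786
+y slope deg -3.09
-y slope deg 1.02
-x slope deg 0.16
```

```bash
cat > inhand.py <<'E'
from h import *
def inhand(name):
    D=np.load(f'pics/{name}.npz'); X=D['X']
    ci=cams.camera_info('wrist');M=np.array(ci['mount'])
    T=((X-D['t'])@D['R'])@M[:3,:3].T+M[:3,3]
    T=T.reshape(-1,3);T=T[np.isfinite(T).all(1)]
    for lo,hi,n in((-.003,.012,'foot top'),(.014,.05,'front side')):
        q=T[(T[:,2]>lo)&(T[:,2]<hi)&(abs(T[:,0])<.04)&(abs(T[:,1])<.04)]
        if len(q)>10: print(n,len(q),'x',np.round(np.percentile(q[:,0],[1,50,99])*1000,1),'y',np.round(np.percentile(q[:,1],[1,50,99])*1000,1),'z',np.round(np.percentile(q[:,2],[1,50,99])*1000,1))
E
python3 - <<'E'
from inhand import inhand
from go import go
import numpy as np
inhand('w3')
c=np.array([.5456,-.0868]);a=np.deg2rad(7.1);Rm=np.array([[np.cos(a),-np.sin(a)],[np.sin(a),np.cos(a)]])
for y in(.027,-.027):
    p=c+Rm@[-.0255,y];print(p); go(*p,.085,187.1)
E
```

```text
foot top 4405 x [ 8.  16.9 25.3] y [-24.    0.7  25. ] z [-2.5  6.3 11.4]
front side 803 x [24.7 25.1 25.5] y [-24.    0.7  25. ] z [14.2 21.5 30.3]
[ 0.5169583  -0.06315888]
t 6.67 tcp [ 0.5896 -0.0838  0.2228] [ 1.7995e+02 -1.0000e-02 -1.7281e+02] open 21.9 F [ 0.5  0.3 -0.7]
shift before turn [0.0694 0.0294 0.1378] after turn [0.0695 0.0294 0.1378] turn rad 0.0016
[ 0.52363278 -0.1167448 ]
t 6.67 tcp [ 0.5896 -0.0838  0.2228] [ 1.7995e+02 -1.0000e-02 -1.7281e+02] open 21.9 F [ 0.5  0.3 -0.7]
shift before turn [ 0.0695 -0.0246  0.1378] after turn [ 0.0695 -0.0246  0.1378] turn rad 0.0016
```

```bash
python3 -m inch '[0.0174,-0.00625,0,0,0.0174,-0.00625,0,0,0.0174,-0.00625,0,0,0.0174,-0.00625,0,0,0,0,0.033,0,0,0,0.033,0,0,0,0.032,0,0,0,0,0,0,0,0,0,0,0,0,0]' && python3 -c "from go import go;go(.52365,-.11675,.0795,187.1)"
```

```text
t: 7.5
tcp_pos: [0.525, -0.1173, 0.1262]
tcp_rot: [-180.0, 0.1, -172.7]
force: [0.2, -0.8, 0.7]
opening: 0.25
grip_force: 30.0
t 7.5 tcp [ 0.525  -0.1173  0.1262] [-1.7999e+02  1.0000e-01 -1.7273e+02] open 22.0 F [ 0.2 -0.8  0.7]
shift before turn [0.0014 0.0007 0.0467] after turn [0.0013 0.0007 0.0467] turn rad 0.0029
```

```bash
python3 -m inch '[0.0008,0.0004,0.01,0,0,0,0.01,0,0,0,0.008,0,0,0,0.006,0,0,0,0.004,0,0,0,0,0]' && python3 -c "from go import go;go(.52365,-.11675,.0795,187.1)"
```

```text
t: 8.0
tcp_pos: [0.5223, -0.1178, 0.0857]
tcp_rot: [180.0, -0.1, -172.8]
force: [0.7, 0.7, -1.6]
opening: 0.247
grip_force: 30.0
t 8.0 tcp [ 0.5223 -0.1178  0.0857] [ 1.7997e+02 -9.0000e-02 -1.7282e+02] open 21.8 F [ 0.7  0.7 -1.6]
shift before turn [-0.0015  0.0008  0.0062] after turn [-0.0015  0.0008  0.0062] turn rad 0.0014
```

```bash
python3 -m inch '[0,0.0003,0.003,0,0,0,0.002,0,0,0,0.001,0,0,0,0,0,0,0,0,0]' && python3 -c "from go import go;go(.52365,-.11675,.0795,187.1)"
```

```text
t: 8.42
tcp_pos: [0.523, -0.1176, 0.0808]
tcp_rot: [-180.0, 0.0, -172.8]
force: [-0.4, 0.1, -2.0]
opening: 0.246
grip_force: 30.0
t 8.42 tcp [ 0.523  -0.1176  0.0808] [-1.8000e+02  1.0000e-02 -1.7282e+02] open 21.7 F [-0.4  0.1 -2. ]
shift before turn [-0.0007  0.0008  0.0013] after turn [-0.0007  0.0008  0.0013] turn rad 0.0013
```

```bash
python3 -m inch '[0,0,0.001,0,0,0,0.001,0,0,0,0,0,0,0,0,0]'
```

```text
t: 8.75
tcp_pos: [0.5229, -0.1175, 0.0787]
tcp_rot: [-180.0, 0.0, -172.8]
force: [-0.6, -0.5, -2.0]
opening: 0.248
grip_force: 30.0
```

```bash
python3 -m inch '[0,0,0.001,0,0,0,0.001,0,0,0,0,0,0,0,0,0]'
```

```text
t: 9.08
tcp_pos: [0.5231, -0.1175, 0.0785]
tcp_rot: [180.0, 0.0, -172.8]
force: [-7.4, 1.6, 20.9]
opening: 0.246
grip_force: 30.0
```

```bash
python3 -m inch '[0,0,-0.001,0,0,0,-0.001,0,0,0,0,0,0,0,0,0]' 0.04 && python3 -m inch '[0,0,-0.005,0,0,0,-0.015,0,0,0,-0.03,0,0,0,-0.035,0,0,0,-0.035,0,0,0,0,0,0,0,0,0]'
python3 - <<'E'
from h import *
from go import go
im,X,P=snap('wrist','w4'); cv2.imwrite('pics/w4.png',im)
go(.4634,.2174,.2,187.1)
E
```

```text
t: 9.42
tcp_pos: [0.523, -0.1176, 0.0787]
tcp_rot: [-180.0, 0.0, -172.8]
force: [0.5, -0.5, 0.4]
opening: 0.45
grip_force: 0.0
t: 10.0
tcp_pos: [0.5243, -0.1178, 0.2007]
tcp_rot: [-179.9, 0.2, -172.8]
force: [0.3, 0.0, -0.5]
opening: 0.456
grip_force: 0.0
t 10.05 tcp [ 0.523  -0.1175  0.1991] [-1.7999e+02  6.0000e-02 -1.7281e+02] open 39.8 F [-0.9  0.8 -0. ]
shift before turn [ 0.0173  0.3397 -0.001 ] after turn [ 0.0178  0.3397 -0.0009] turn rad 0.0015
```

View pics/w4.png

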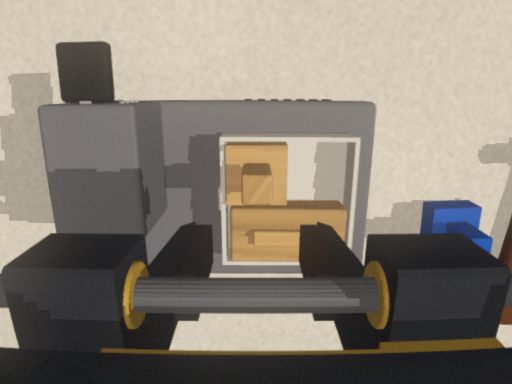

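The square block sits in the right half of the strip at (256,172), flat and square to the mould. The free bay is at (317,170). Next, the round block.

```bash
python3 -m inch '[0.00175,0.017,0,0,0.00175,0.036,0,0,0.00175,0.036,0,0,0.00175,0.036,0,0,0.00175,0.036,0,0,0.00175,0.036,0,0,0.00175,0.036,0,0,0.00175,0.036,0,0,0.00175,0.036,0,0,0.00175,0.034,0,0]' 0.06 && python3 -m inch '[0,0,0.02,0,0,0,0.01,0,0,0,0,0,0,0,0,0]'
python3 - <<'E'
from blk import *
from go import go
snap('wrist','w5'); blocks('w5',(.4634,.2174),.018)
go(.4634,.2174,.0545,187.1)
X=np.load('pics/w4.npz')['X']
c=np.array([.5456,-.0868]);a=np.deg2rad(7.1)
Y=X.copy();Y[...,:2]=(X[...,:2]-c)@np.array([[np.cos(a),-np.sin(a)],[np.sin(a),np.cos(a)]])
x,y,z=np.moveaxis(Y,-1,0)
def st(s,n):
    q=Y[s]; print(n,len(q),'x',np.round(np.percentile(q[:,0],[1,50,99])*1000,1),'y',np.round(np.percentile(q[:,1],[1,50,99])*1000,1),'z',round(float(np.median(q[:,2])),4))
st((z>.0700)&(z<.076)&(x<.0)&(x>-.053)&(abs(y+.027)<.027),'sq foot')
st((z>.11)&(z<.12)&(abs(x)<.06)&(abs(y)<.06),'sq knob')
st((z>.038)&(z<.047)&(abs(y-.027)<.025)&(x<.02)&(x>-.052),'floor')
st((z>.066)&(z<.0705)&(abs(x+.025)<.02)&(abs(y-.055)<.008),'rim +y')
st((z>.066)&(z<.0705)&(abs(y-.025)<.02)&(abs(x+.055)<.008),'rim -x')
st((z>.0705)&(z<.076)&(x>.0)&(x<.05)&(abs(y-.02)<.02),'long')
E
```

```text
t: 10.88
tcp_pos: [0.4613, 0.2181, 0.197]
tcp_rot: [-179.9, -0.2, -172.8]
force: [0.6, 0.2, -0.1]
opening: 0.683
grip_force: 0.0
t: 11.22
tcp_pos: [0.4624, 0.2145, 0.1674]
tcp_rot: [-179.9, -0.2, -172.9]
force: [-0.0, -0.0, 0.3]
opening: 0.675
grip_force: 0.0
w5 foot 1930 rect [463.  217.1] [48.9 49.3] 13.3 circ [463.4 217.3] 25.1 mean [458.  216.5] z 0.0469
w5 knob 768 rect [463.  217.3] [20.8 20.5] 7.0 circ [463.2 217.2] 10.9 mean [462.5 217.2] z 0.0897
t 11.27 tcp [0.4632 0.2148 0.1682] [-1.7992e+02 -9.0000e-02 -1.7296e+02] open 59.7 F [-0.3  0.5  0.9]
shift before turn [-0.0007  0.0027  0.1137] after turn [-0.0005  0.0026  0.1137] turn rad -0.0011
sq foot 2421 x [-51.5 -35.2  -1.9] y [-51.8 -26.6  -2.4] z 0.0723
sq knob 963 x [-37.6 -27.9 -16.6] y [-37.9 -27.4 -16.2] z 0.1152
floor 3253 x [-50.5 -24.3   3.2] y [ 2.4 26.9 51.5] z 0.0424
rim +y 210 x [-44.6 -26.5  -5.7] y [52.8 54.6 56.5] z 0.0687
rim -x 200 x [-58.  -56.  -54.2] y [ 5.7 25.2 44.6] z 0.069
long 919 x [ 3.  11.4 49.1] y [ 0.5 13.3 39.5] z 0.0723
```

```bash
python3 -m inch '[-0.0005,0.0026,0.02,0,0,0,0.032,0,0,0,0.032,0,0,0,0.018,0,0,0,0.012,0,0,0,0,0,0,0,0,0]' && python3 -c "from go import go;go(.4633,.2173,.0535,187.1)"
```

```text
t: 11.85
tcp_pos: [0.4639, 0.2187, 0.0552]
tcp_rot: [-180.0, 0.0, -172.9]
force: [0.8, 0.5, 0.3]
opening: 0.679
grip_force: 0.0
t 11.85 tcp [0.4639 0.2187 0.0552] [-1.7999e+02  1.0000e-02 -1.7288e+02] open 59.8 F [0.8 0.5 0.3]
shift before turn [ 0.0008 -0.0014  0.0017] after turn [ 0.0008 -0.0014  0.0017] turn rad 0.0003
```

```bash
python3 -m inch '[0,-0.0005,0.0015,0,0,0,0,0,0,0,0,0,0,0,0,0,0,0,0,0,0,0,0,0,0,0,0,0,0,0,0,0]' 0.0 && python3 -m inch '[0,0,-0.015,0,0,0,-0.03,0,0,0,-0.035,0,0,0,-0.035,0,0,0,-0.03,0,0,0,0,0]' && python3 -m inch '[-0.0018,-0.016,0,0,-0.0018,-0.03,0,0,-0.0018,-0.032,0,0,-0.0018,-0.032,0,0,-0.0018,-0.032,0,0,-0.0018,-0.032,0,0,-0.0018,-0.032,0,0,-0.0018,-0.032,0,0,-0.0018,-0.03,0,0,-0.0018,-0.0174,0,0]' && python3 -m inch '[0,0,0,0,0,0,0,0,0,0,0,0]'
python3 - <<'E'
from inhand import *
from go import go
snap('wrist','w6'); inhand('w6')
go(.5167,-.0637,.0795,187.1)
E
```

```text
t: 12.52
tcp_pos: [0.4636, 0.2188, 0.0535]
tcp_rot: [180.0, 0.0, -172.8]
force: [-0.3, -0.7, 3.8]
opening: 0.238
grip_force: 30.0
t: 13.02
tcp_pos: [0.4664, 0.2203, 0.2037]
tcp_rot: [179.8, 0.5, -172.8]
force: [1.4, 0.2, -1.3]
opening: 0.242
grip_force: 30.0
t: 13.85
tcp_pos: [0.5165, -0.0662, 0.1975]
tcp_rot: [-179.9, -0.1, -173.0]
force: [0.6, -1.2, -0.5]
opening: 0.238
grip_force: 30.0
t: 14.1
tcp_pos: [0.5165, -0.0609, 0.1976]
tcp_rot: [179.9, -0.1, -172.8]
force: [0.0, 1.0, 0.4]
opening: 0.237
grip_force: 30.0
foot top 3321 x [ 4.4 14.  24.9] y [-20.8   0.7  21.9] z [-2.6  6.5 11.3]
front side 637 x [12.6 23.2 25.4] y [-20.5   0.2  21.9] z [14.2 22.2 31.7]
t 14.15 tcp [ 0.5166 -0.0605  0.1977] [ 1.7995e+02 -5.0000e-02 -1.7270e+02] open 21.1 F [-0.5  0.7 -0.4]
shift before turn [ 0.0002 -0.0032  0.1182] after turn [ 0.0002 -0.0031  0.1182] turn rad 0.0034
```

```bash
python3 -m inch '[0,-0.0018,0.012,0.0017,0,-0.0018,0.03,0.0017,0,0,0.02,0,0,0,0.01,0,0,0,0,0,0,0,0,0,0,0,0,0]' && python3 -c "from go import go;go(.5165,-.0642,.0795,187.1)"
```

```text
t: 14.73
tcp_pos: [0.5183, -0.0653, 0.1273]
tcp_rot: [-180.0, 0.1, -173.0]
force: [-1.1, 0.3, -0.9]
opening: 0.239
grip_force: 30.0
t 14.73 tcp [ 0.5183 -0.0653  0.1273] [-1.7999e+02  1.0000e-01 -1.7298e+02] open 21.0 F [-1.1  0.3 -0.9]
shift before turn [0.0017 0.0014 0.0478] after turn [0.0016 0.0014 0.0478] turn rad -0.0013
```

```bash
python3 -m inch '[0.0006,0.0008,0.01,0,0,0,0.01,0,0,0,0.008,0,0,0,0.006,0,0,0,0.006,0,0,0,0,0,0,0,0,0]' && python3 -c "from go import go;go(.5165,-.0642,.0795,187.1)"
```

```text
t: 15.32
tcp_pos: [0.5164, -0.0651, 0.0858]
tcp_rot: [180.0, -0.1, -173.0]
force: [0.4, -0.6, -2.1]
opening: 0.237
grip_force: 30.0
t 15.32 tcp [ 0.5164 -0.0651  0.0858] [ 1.8000e+02 -5.0000e-02 -1.7302e+02] open 20.9 F [ 0.4 -0.6 -2.1]
shift before turn [-0.0002  0.0009  0.0063] after turn [-0.0002  0.0009  0.0063] turn rad -0.0021
```

```bash
python3 -m inch '[0,0.0006,0.003,0,0,0,0.002,0,0,0,0.001,0,0,0,0.001,0,0,0,0,0,0,0,0,0]' && python3 -m inch '[0,0,0.001,0,0,0,0,0,0,0,0,0]'
```

```text
t: 15.82
tcp_pos: [0.5166, -0.0644, 0.0793]
tcp_rot: [-180.0, 0.0, -173.0]
force: [0.1, -0.5, -1.4]
opening: 0.239
grip_force: 30.0
t: 16.07
tcp_pos: [0.5169, -0.0646, 0.0789]
tcp_rot: [-180.0, 0.0, -173.0]
force: [-1.9, 0.1, 6.9]
opening: 0.245
grip_force: 30.0
```

Contact at the floor height. I'll release, rise straight up and look.

```bash
python3 -m inch '[0,0,0,0,0,0,0,0,0,0,0,0,0,0,0,0]' 0.036 && python3 -m inch '[0,0,-0.005,0,0,0,-0.015,0,0,0,-0.03,0,0,0,-0.035,0,0,0,-0.035,0,0,0,0,0,0,0,0,0]'
python3 - <<'E'
from h import *
from go import go
im,X,P=snap('wrist','w7'); cv2.imwrite('pics/w7.png',im)
c=np.array([.5453,-.0871]);a=np.deg2rad(7.1)
Y=X.copy();Y[...,:2]=(X[...,:2]-c)@np.array([[np.cos(a),-np.sin(a)],[np.sin(a),np.cos(a)]])
x,y,z=np.moveaxis(Y,-1,0)
def st(s,n):
    q=Y[s]; print(n,len(q),'x',np.round(np.percentile(q[:,0],[1,50,99])*1000,1),'y',np.round(np.percentile(q[:,1],[1,50,99])*1000,1),'z',np.round(np.percentile(q[:,2],[5,50,95])*1000,1))
for s in(1,-1):
    st((z>.0700)&(z<.08)&(x<.0)&(x>-.053)&(abs(y-s*.027)<.027),'foot')
    st((z>.108)&(z<.13)&(x<.0)&(x>-.06)&(abs(y-s*.027)<.027),'knob')
st((z>.070)&(z<.076)&(x>.0)&(x<.05)&(abs(y)<.05),'long')
r=spotter.boxes_of("lever_top","wrist");print([(np.round(q["location"],4),q["confidence"],px(P,q["location"])) for q in r])
s=(z>.1)&(z<.1112)&(abs(y+.145)<.03)&(x<-.08)&(x>-.14)
if s.sum()>20:
    st(s,'tab'); print('tab world',np.nanmedian(X[s],0))
s=(z>.1095)&(z<.116)&(y<-.08)&(x<.05)
st(s,'tower')
p=c+np.array([[np.cos(a),-np.sin(a)],[np.sin(a),np.cos(a)]])@[-.106,-.145]; print('lever nominal',p); go(*p,.16,187.1)
E
```

```text
t: 16.4
tcp_pos: [0.5167, -0.0644, 0.0782]
tcp_rot: [-180.0, 0.0, -173.0]
force: [-0.3, -0.2, -0.4]
opening: 0.407
grip_force: 0.0
t: 16.98
tcp_pos: [0.518, -0.0645, 0.2003]
tcp_rot: [-180.0, 0.3, -173.0]
force: [0.7, -0.4, -0.1]
opening: 0.408
grip_force: 0.0
foot 1863 x [-49.8 -32.9  -2.9] y [ 2.9 26.6 50.2] z [71.1 72.3 73.6]
knob 756 x [-36.5 -27.1 -16.5] y [16.1 26.5 36.3] z [112.1 115.1 116.4]
foot 2253 x [-51.  -36.9  -1.2] y [-51.3 -16.9  -2.1] z [71.1 72.3 73.6]
knob 985 x [-37.4 -27.6 -16.2] y [-36.8 -25.9 -16. ] z [111.  115.1 116.2]
long 3651 x [ 2.9 16.7 49.5] y [-47.8  13.8  48.9] z [70.9 72.2 73.4]
[(array([ 0.4623, -0.2332,  0.1079]), 0.7, array([[21.6493474, 83.3571344]]))]
tab 2555 x [-126.2 -103.5  -81.8] y [-151.6 -135.6 -118.8] z [102.4 108.5 110.4]
tab world [ 0.45936525 -0.23468165  0.10849328]
tower 8755 x [-110.7  -37.2   11.6] y [-166.1 -134.8 -110.5] z [110.2 111.7 112.8]
lever nominal [ 0.45803503 -0.24408989]
t 17.08 tcp [ 0.516  -0.0643  0.1976] [ 1.7999e+02 -6.0000e-02 -1.7300e+02] open 36.3 F [-0.3  0.5 -0.8]
shift before turn [ 0.0794 -0.1714  0.0377] after turn [ 0.0797 -0.1713  0.0376] turn rad -0.0018
```

View pics/w7.png

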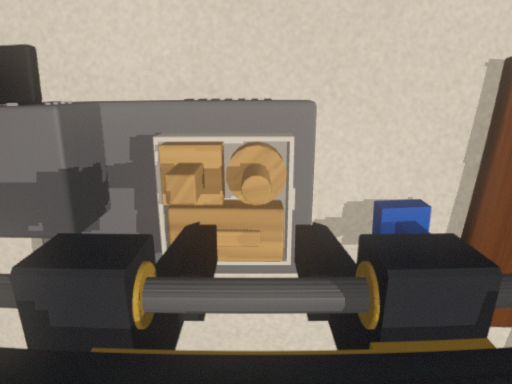

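Both blocks are in: square at (190,172), round at (256,172), long block still at (225,230), with feet and knobs at the right heights. Next, close the fingers and move above the lever.

```bash
python3 -m inch '[0.0138,-0.0286,0,0,0.0138,-0.0286,0,0,0.0138,-0.0286,0,0,0.0138,-0.0286,0,0,0.0138,-0.0286,0,0,0.0138,-0.0286,0,0,0,0,0.02,0,0,0,0,0,0,0,0,0,0,0,0,0]' 0.0
python3 - <<'E'
from h import *
from go import go
im,X,P=snap('wrist','w8')
s=(X[...,2]>.1)&(X[...,2]<.1125)&(np.hypot(X[...,0]-.44,X[...,1]+.245)<.04)
q=X[s]; print(len(q), len(q) and np.round(np.percentile(q,[1,50,99],axis=0),4))
go(.455,-.2445,.112,187.1)
im,_=cams.snapshot('side'); 
cv2.imwrite('pics/v9.png',np.hstack([cv2.resize(im[180:300,170:310],(560,480)),cv2.resize(cv2.imread('pics/w8.png'),(240,480))]))
E
```

```text
t: 17.92
tcp_pos: [0.4553, -0.2434, 0.1777]
tcp_rot: [179.9, -0.1, -172.9]
force: [0.6, -0.2, 0.1]
opening: 0.007
grip_force: 0.0
2904 [[ 0.4363 -0.2626  0.1015]
 [ 0.4532 -0.2445  0.1087]
 [ 0.4721 -0.2262  0.1102]]
t 17.97 tcp [ 0.4558 -0.2435  0.1782] [ 1.7996e+02 -2.0000e-02 -1.7289e+02] open 0.5 F [ 0.9 -0.6  0.9]
shift before turn [ 0.0009 -0.0009  0.0662] after turn [ 0.0009 -0.0009  0.0662] turn rad 0.0002
```

View pics/v9.png

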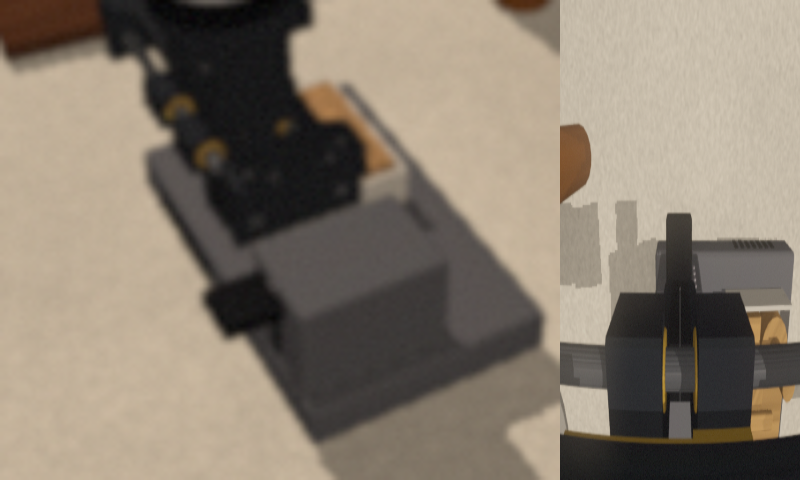

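The side view shows the gripper directly over the black tab at (240,305). The tab measured around (0.454, -0.2445), which matches the nominal lever position. Descending and pressing.

```bash
python3 -m inch '[0.0009,-0.0009,0.02,0,0,0,0.022,0,0,0,0.016,0,0,0,0.006,0,0,0,0,0,0,0,0,0]' && python3 -m inch '[0,0,0.004,0,0,0,0.004,0,0,0,0.004,0,0,0,0.004,0,0,0,0.004,0,0,0,0.003,0,0,0,0.003,0,0,0,0,0]' && python3 -c "from go import go;go(.455,-.2445,.0785,187.1)"
```

```text
t: 18.52
tcp_pos: [0.4551, -0.2456, 0.1148]
tcp_rot: [-180.0, 0.0, -173.0]
force: [-0.2, -0.0, -0.6]
opening: 0.006
grip_force: 0.0
t: 19.18
tcp_pos: [0.4559, -0.2463, 0.0891]
tcp_rot: [-179.9, 0.1, -173.0]
force: [0.2, 1.7, 10.1]
opening: 0.008
grip_force: 5.1
t 19.18 tcp [ 0.4559 -0.2463  0.0891] [-1.7993e+02  1.4000e-01 -1.7301e+02] open 0.7 F [ 0.2  1.7 10.1]
shift before turn [0.0007 0.0019 0.0106] after turn [0.0006 0.0019 0.0106] turn rad -0.0019
```

```bash
python3 -m inch '[0,0,0.003,0,0,0,0.003,0,0,0,0.002,0,0,0,0.0015,0,0,0,0,0,0,0,0,0]' && python3 -m inch '[0,0,0.001,0,0,0,0,0,0,0,0,0]'
```

```text
t: 19.68
tcp_pos: [0.4559, -0.2462, 0.08]
tcp_rot: [-179.9, 0.1, -173.0]
force: [-0.7, 1.0, 10.2]
opening: 0.004
grip_force: 4.9
t: 19.93
tcp_pos: [0.4559, -0.2463, 0.0792]
tcp_rot: [-179.9, 0.2, -173.0]
force: [-0.8, 2.5, 11.4]
opening: 0.009
grip_force: 5.7
```

```bash
python3 -m inch '[0,0,0.001,0,0,0,0,0,0,0,0,0]' && python3 -m inch '[0,0,0.001,0,0,0,0,0,0,0,0,0]'
```

```text
t: 20.18
tcp_pos: [0.4559, -0.2463, 0.0783]
tcp_rot: [-179.9, 0.2, -173.0]
force: [-2.4, 1.5, 13.0]
opening: 0.002
grip_force: 6.3
t: 20.43
tcp_pos: [0.4559, -0.2463, 0.0778]
tcp_rot: [-179.9, 0.2, -173.0]
force: [-4.6, 2.4, 18.0]
opening: 0.008
grip_force: 9.4
```

The hard stop is reached (about 18 N, TCP at 0.0778). One last check while holding.

```bash
python3 -m inch '[0,0,0,0,0,0,0,0,0,0,0,0]'
python3 - <<'E'
from h import *
im,X,P=snap('scene','s2'); 
im2,X2,P2=snap('side','s3')
cv2.imwrite('pics/v10.png',np.hstack([cv2.resize(im[100:240,180:320],(400,400)),cv2.resize(im2[180:300,170:290],(400,400))]))
for n in("square_knob","round_knob","long_mid","dish","ladle","pepper_mill"):
    print(n,[(np.round(q["location"],3).tolist(),round(q["confidence"],2)) for q in spotter.boxes_of(n,"scene")])
E
```

```text
t: 20.68
tcp_pos: [0.4559, -0.2463, 0.0778]
tcp_rot: [-179.9, 0.2, -173.0]
force: [-2.7, 2.7, 18.8]
opening: 0.004
grip_force: 9.4
square_knob [([0.778, 0.231, 0.026], 0.83), ([0.534, -0.107, 0.076], 0.77), ([0.574, 0.102, 0.029], 0.73), ([0.577, -0.179, 0.043], 0.28)]
round_knob [([0.525, -0.058, 0.076], 0.61)]
long_mid [([0.581, -0.077, 0.072], 0.58)]
dish [([0.588, 0.344, 0.035], 0.91), ([0.581, -0.078, 0.072], 0.34)]
ladle [([0.425, 0.414, 0.034], 0.75), ([0.453, -0.436, 0.088], 0.17)]
pepper_mill [([0.454, -0.437, 0.09], 0.63), ([0.524, -0.058, 0.073], 0.29)]
```

View pics/v10.png

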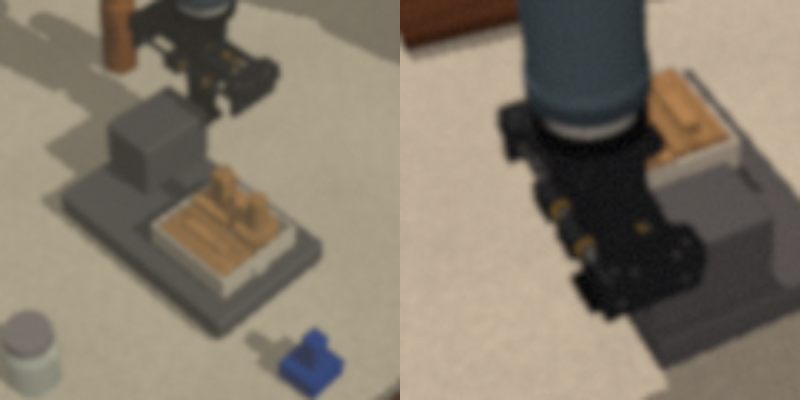

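The three blocks sit in the mould around crop (225,215), with the knobs up. The gripper is holding the lever down in front of the tower at (205,110), and nothing else has moved.

```bash
python3 -c "from cell import env;print(env.sign_off())"
```

```text
the job is handed in; nothing more can be done
None
```

Job handed in at about 21 s: the square and round blocks sit flat, knobs up, beside the long block in the mould. The lever is held against its bottom stop, past the third click, at about 18 N, and the dish, ladle and pepper mill read at the same positions as at the start.

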